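# Refit a belt grinder's platen, then hold its tensioner back for the new belt

## Task

Get the belt grinder ready for a new belt: take the long steel platen plate out of the wooden stand, slide it down into the slot of the grinder's platen holder until it is fully home, and let go of it. Then push the sprung tensioner arm back by its black handle, well past the last click of its ratchet so that the pawl no longer carries it, and keep holding it there: the program finishes while the gripper is still holding the arm back, so that the belt can be slipped on. Leave the short plate and everything else on the bench where it is.

Things in the scene. Friction and masses are not known exactly. Their poses are not given: they have to be found in the camera images.
- plate: Long platen plate, plain ground steel, 12 mm thick (x), 110 mm long (y), 65 mm tall (z), 0.65 kg, on its long edge. Origin: centre of its underside. Faces and ends are alike, so it fits either way round; the lowest 5 mm tapers in by 2 mm all round. Starts in either slot of the wooden stand, underside 12 mm and top 77 mm above the bench.
- plate_short: Shorter platen plate of another machine: same steel, thickness and height, but 80 mm long, in the other slot of the stand. Not needed: leave it there. Origin: centre of its underside.
- stand: Wooden stand, 120 (x) x 146 (y) x 34 mm high, fixed to the bench; two slots along its y, centres at x = -32 and +32 mm, each 15 mm wide, 114 mm long, 22 mm deep, so that 43 mm of a plate shows above it. Origin: centre of its underside.
- grinder: Bench belt grinder laid flat, belt off, fixed. Origin: centre of its underside; front (-x) faces the robot. Steel frame plate, x -100 to 125, y -130 to 130, top 80 mm above the bench. On it: slotted platen holder along the front; 32 mm idler wheels at x -51, y +90 and -90; black 80 mm drive wheel at x 58, y 64; tensioner at the right (-y). All wheel tops are 148 mm above the bench.
- slot_floor (a point): Middle of the floor of the platen holder's slot, at x -62, y 0 of the grinder, 84 mm above the bench, with the grinder's axes. The slot runs along y: 14 mm wide (x), 112 mm long (y), 20 mm deep, open at the top. Fully home, the plate's origin is here and its top is 149 mm above the bench.
- slot_mouth (a point): Middle of the slot's open top, 104 mm above the bench, level with the top of the holder: a dark steel block 36 mm (x) x 136 mm (y), 24 mm high on the frame plate.
- tensioner (a joint): Swing of the sprung arm, rad: 0 = out against its stop, grows as it is pushed back (anticlockwise from above, handle moving to the grinder's +y), 0.62 = other stop. The spring takes 6 N at the handle at 0, 9 N at 0.4, 11 N at 0.6. The pawl clicks in at 0.20 and last at 0.39; let go past a click, the arm rests on the tooth at 0.18 or 0.37. Starts out at 0 or on the first tooth.
- tensioner_hinge (a point): Point on the tensioner's upright pivot axis, 92 mm above the bench, at x -20, y -45 mm of the grinder. Seen from above the arm, a flat steel bar 20 mm wide, 86 to 98 mm above the bench, points from here at (joint value - 0.58 rad) anticlockwise from the grinder's +x. It carries a tracking wheel of 44 mm diameter 75 mm from the pivot.
- handle_mid (a point): Middle of the tensioner's handle, 135 mm above the bench: upright round black grip, 22 mm thick (25 mm near its top), 98 to 170 mm above the bench, at the arm's free end, 130 mm from the pivot, with free room on both sides of its swing.
- pawl (a joint): Swing of the small sprung steel pawl inside the belt path, rad: 0 resting at the foot of the teeth, about 0.12 when lifted on the crest of a tooth. It works by itself.
- spray_bottle: White spray bottle, 84 mm wide, 242 mm tall, at the far left. Bystander. Origin: centre of its underside.
- wrench: Steel wrench, 190 mm long, lying on the robot's side between the grinder and the stand. Bystander. Origin: middle of its underside.
- screwdriver: Screwdriver with black handle, 210 mm long, lying beyond the stand. Bystander. Origin: middle of its underside.
- valve_block: Dark steel hydraulic valve with fittings, about 110 x 45 x 74 mm, right of the grinder's front. Bystander. Origin: centre of its underside.
- parts_bin: Yellow open parts bin with fittings, 150 x 105 x 62 mm, right of the grinder. Bystander. Origin: centre of its underside.
- drill: Cordless drill standing on its battery, 197 mm tall, at the far right. Bystander. Origin: centre of the battery's underside.
Things that resemble listed ones, but are neither listed nor needed, are in the scene too. What is shaped like the plate_short but red or yellow is not meant. Leave any blue look-alike of the plate alone.

How it is judged:
By the outcome, as a careful person would: the job done as asked, in the order asked, and still so for the second after the job is handed in, while the arm keeps its last pose, push and grip.
It also fails if it takes over 59 s, if anything falls off the work surface, if the arm or the gripper's body presses on something with over 40 N, if the wrist force passes 120 N, or if a joint passes its speed limit or range.

## Robot

A 6-joint arm with a two-finger parallel gripper is mounted at the origin on the work surface. World frame = base frame: x ahead of the robot, y to its left, z up, the work surface at z = 0. Lengths are in m, angles in rad, forces in N, time in s.
With the tool pointing down it reaches from about 0.25 to 0.725 m from the base axis. Payload 4 kg.
Tool frame: the origin (TCP) lies at the very end of the fingers, on their centre line; the grasp point (between the pads) lies 19 mm behind it; z points along the fingers, y is the line along which they close (so a half turn about z gives the same grasp; the last joint's range is limited). The gripper opens to 85 mm and grips with 20 to 120 N. Pads are 22 mm wide; open, the fingers measure 114 mm over their backs; the gripper's body (76 mm by 85 mm) begins 54 mm behind the grasp point. The pads swing forward as they close: fully open they stand 13 mm farther back than shut.
Start: joints at [1.214, 0.241, 0.005, 1.335, 0, 1.571], TCP at [0.175, 0.469, 0.231] pointing down, gripper open.
Joint ranges: [-2.72, 2.72], [-1.05, 1.87], [-1.09, 1.28], [-1.99, 2.15], [-1.42, 1.44], [-3.14, 3.14]. Speed limits (rad/s): [2.79, 2.79, 3.14, 3.14, 3.14, 3.14].

## Interface

Orientations are given as a unit quaternion [x, y, z, w].
In Python, from workcell import telemetry, vision, workorder gives the robot as it stands.
- The arm moves only by the shell command python3 -m inch 'ROWS'. ROWS is JSON, a list of rows, each a list of 3 entries, a list of its own where there are three numbers: the turn, a rotation vector about the tool's x, y, z scaled (see below), then the shift along the tool's x, y, z scaled (see below), then the closure, from -1 (fully open) to 1 (shut). A call has 1 to 10 rows; each row shifts and turns the commanded pose from where the row before left it, along the tool's axes as they then stand; what a row does not reach is not made up. The controller multiplies each number of a shift by 0.3 m and each number of a turn by 360 degrees. A row lasts 1/12 s, in which the tool goes at most 41.7 mm and 7.16 degrees, less where a joint would pass 70% of its speed; a pose out of reach is approached as far as the arm can. A call with a number of a shift or a turn outside -1 to 1 is refused whole. A call with a gripper value outside its range is refused whole. The fingers move at their own pace and stop on an object; the grip force is fixed at half the most. Time passes only in rows, so rows that do not move let the fingers close. It gives the time, the measured TCP pose, the force, the opening and the grip force at its end, in the units of the state.
- telemetry.get_obs(): the state, without advancing time (a new reading comes with each control period).
- vision.camera(name): name is "scene" or "top" or "wrist"; returns a dict with "img" (400x640x3 uint8, red, green, blue), "fov_y" (degrees; the focal length in pixels is half the picture's height over the tangent of half this angle, whatever the lens; pixels are square), "cx", "cy" (the principal point, pixels), "D" ([k1, k2, p1, p2, k3] as OpenCV has them; the pictures are not rectified), "pose" (4x4, takes a point from camera to world coordinates). Camera axes: x right, y up, looking along -z (the intrinsics and any distortion apply to the point x, -y, -z); pixel columns grow to the right and rows downward; lengths in m; the calibration is good to about 2 mm. A picture is of the moment at which its call begins. There is no depth.
- workorder.job_done(): hands the job in; it is judged then, once.
The state is a dict: "clock": time; "joint_pos": joint angles; "joint_vel": joint speeds; "tau": joint torques, N m; "eef_pos": TCP position; "tool_rot": TCP orientation; "ft_force": force on the tool from outside, world axes, zero at the start; "ft_torque": the same for the moment, N m; "grip_width": finger opening in m; "grasp_force": force on a finger pad.
Only numpy, scipy, OpenCV 4.12 (cv2) and the standard library are available. Lean on these libraries where they do the work, as an engineer would, in place of code of your own. Each camera call takes 0.05 s, during which the arm holds its last target. There are 200 camera calls.

## Working session

There is one attempt and no reset: what is moved stays moved. The work goes in short steps, Python scripts to look and compute and a shell command to move; the robot and the scene stay as the last step left them, time stands still between calls to the robot, and variables do not carry over. Pictures are saved under pics/ and viewed, at most 11 in all, crops included, and the job is handed in when it is done.

```bash
ls; mkdir -p pics
python3 - <<'E'
from workcell import telemetry, vision
import cv2
print(telemetry.get_obs())
for n in("top","scene"):
    c=vision.camera(n); cv2.imwrite(f"pics/{n}0.png",c["img"][:,:,::-1]); print(n,c["fov_y"],c["cx"],c["cy"],c["D"],c["pose"])
E
```

```text
pics
{'clock': 0.0, 'joint_pos': array([ 1.21400821e+00,  2.41417286e-01,  3.73326346e-03,  1.33521584e+00,
       -1.70968567e-06,  1.57079036e+00]), 'joint_vel': array([-0.00292418,  0.00044325, -0.00103961,  0.00128778,  0.00117227,
       -0.00017289]), 'tau': array([-5.19114783e-04, -3.72323799e+01,  2.52405775e+01,  1.70702155e-02,
       -1.15663142e-04, -4.09177844e-06]), 'eef_pos': array([0.1744121 , 0.46791702, 0.23041427]), 'tool_rot': array([ 1.77446313e-01,  9.84129920e-01, -1.03522763e-03, -1.85797383e-04]), 'ft_force': array([-0.08178994, -0.80809831,  0.16699232]), 'ft_torque': array([0.0088382 , 0.04266841, 0.00921096]), 'grasp_force': 0.0, 'grip_width': 0.08560975473835414}
top 53.02061367159719 321.87851031058733 201.5058586530987 [-0.04620167  0.          0.          0.          0.        ] [[-0.01074096  0.99549876 -0.09416401  0.37616104]
 [-0.99990197 -0.0115387  -0.00793147  0.01784007]
 [-0.00898229  0.09406959  0.9955251   1.41987053]
 [ 0.          0.          0.          1.        ]]
scene 54.25665881595331 317.6445598273907 199.09394674656306 [-0.00466558  0.          0.          0.          0.        ] [[-0.75072868 -0.37612165  0.54308283  1.12853991]
 [ 0.6606076  -0.42993274  0.6154311   0.73046157]
 [ 0.00201213  0.82078642  0.57123166  0.73103516]
 [ 0.          0.          0.          1.        ]]
```

View pics/top0.png

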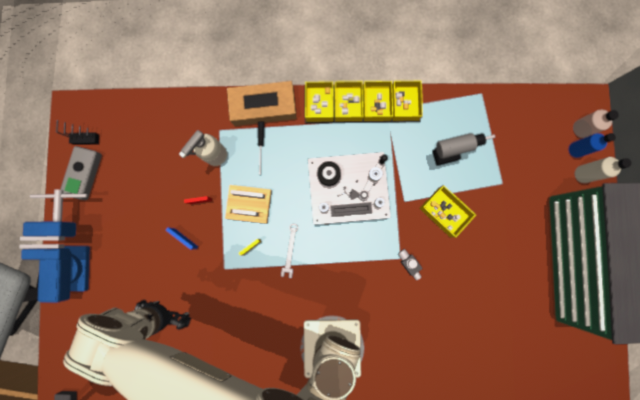

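View pics/scene0.png

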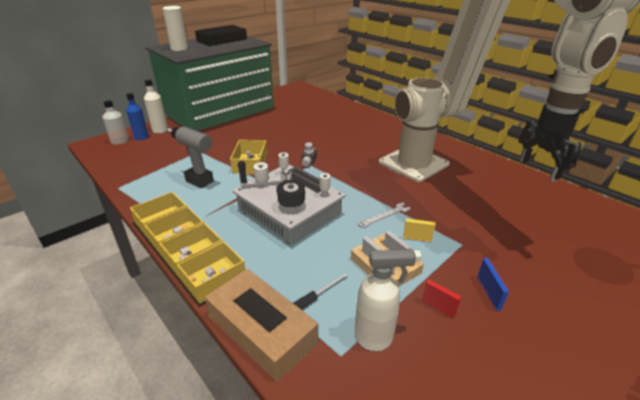

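Top view: wooden stand at about (248,204) with plates at rows ~194 and ~212. Red (198,199), yellow (250,246) and blue (181,238) plates lie loose. The grinder is at (349,188), with its black handle near (383,158). Next is an enlarged crop.

```bash
cat > h.py <<'E'
import numpy as np, cv2
from workcell import telemetry, vision
from scipy.spatial.transform import Rotation as R
def K(c):
    f=c["img"].shape[0]/2/np.tan(np.radians(c["fov_y"])/2)
    return np.array([[f,0,c["cx"]],[0,f,c["cy"]],[0,0,1]])
def ray(c,uv):
    p=cv2.undistortPoints(np.array(uv,float).reshape(-1,1,2),K(c),np.array(c["D"]))[:,0]
    d=np.c_[p[:,0],-p[:,1],-np.ones(len(p))]@c["pose"][:3,:3].T
    return c["pose"][:3,3],d
def onz(c,uv,z):
    o,d=ray(c,uv); return o+d*((z-o[2])/d[:,2])[:,None]
def proj(c,P):
    q=(np.atleast_2d(P)-c["pose"][:3,3])@c["pose"][:3,:3]
    return cv2.projectPoints(q*[1,-1,-1],np.zeros(3),np.zeros(3),K(c),np.array(c["D"]))[0][:,0]
def tri(obs):
    A=np.zeros((3,3));b=np.zeros(3)
    for c,uv in obs:
        o,d=ray(c,[uv]);d=d[0]/np.linalg.norm(d);M=np.eye(3)-np.outer(d,d);A+=M;b+=M@o
    return np.linalg.solve(A,b)
E
python3 - <<'E'
from h import *
c=vision.camera("top")
i=c["img"][140:280,220:400,::-1]
cv2.imwrite("pics/crop.png",cv2.resize(i,None,fx=4,fy=4,interpolation=cv2.INTER_CUBIC))
g=c["img"]
print(onz(c,[[248,194],[248,212]],.077),onz(c,[[349,188]],.08),onz(c,[[383,158]],.17))
E
```

```text
[[0.53156514 0.27805594 0.077     ]
 [0.47057458 0.2776544  0.077     ]] [[ 0.54750151 -0.0632708   0.08      ]] [[ 0.63041873 -0.16709858  0.17      ]]
```

View pics/crop.png

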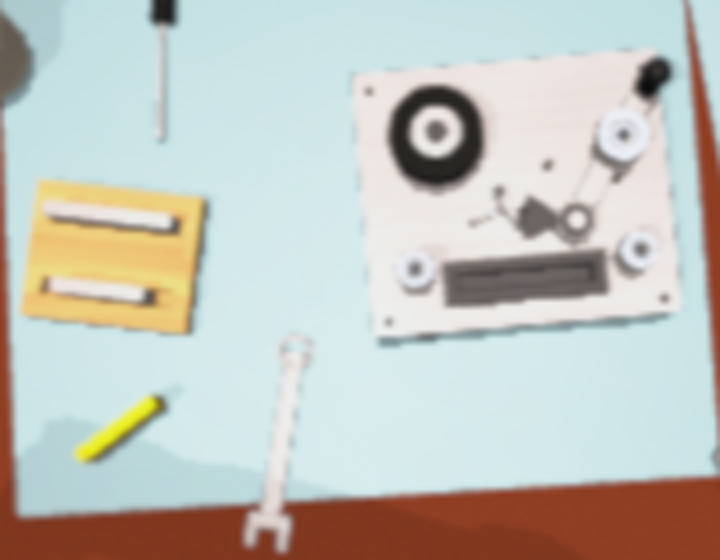

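Two plates stand in the stand: upper at crop (110,216), about 33 px long, and lower at (97,290), about 26 px long. The upper one, farther from the robot, is the long plate, and this crop confirms it. The yellow, red and blue ones are decoys. Now I'll rotate the tool so that it closes across the plates.

```bash
python3 -m inch '[[[0,0,0.0198],[0,0,0],-1],[[0,0,0.0198],[0,0,0],-1],[[0,0,0.0198],[0,0,0],-1],[[0,0,0.0198],[0,0,0],-1],[[0,0,0.0198],[0,0,0],-1],[[0,0,0.0198],[0,0,0],-1],[[0,0,0.0198],[0,0,0],-1],[[0,0,0.0198],[0,0,0],-1],[[0,0,0.0198],[0,0,0],-1],[[0,0,0.0198],[0,0,0],-1]]'
python3 -m inch '[[[0,0,0.012],[0,0,0],-1],[[0,0,0],[0,0,0],-1]]'
cat >> h.py <<'E'
def go(pos,yaw=None):
    "print tool-frame shift and turn (command units) to reach pos / tool-y yaw(deg)"
    s=telemetry.get_obs(); r=R.from_quat(s["tool_rot"]); M=r.as_matrix()
    d=M.T@(np.array(pos)-s["eef_pos"]); y=np.degrees(np.arctan2(M[1,1],M[0,1]))
    print("tcp",s["eef_pos"].round(4),"yaw",y.round(2),"tilt",np.degrees(M[:2,2]).round(2),"F",s["ft_force"].round(1),"w",round(s["grip_width"],4),"t",round(s["clock"],2))
    print("shift units",(d/.3).round(4),"mm",(d*1e3).round(1),"" if yaw is None else "turnz units %.4f"%(-(yaw-y)/360))
E
python3 - <<'E'
from h import *
go([.53,.278,.25],-6.2)
c=vision.camera("wrist");s=telemetry.get_obs();M=R.from_quat(s["tool_rot"]).as_matrix()
print("cam in tool",M.T@(c["pose"][:3,3]-s["eef_pos"]),(M.T@c["pose"][:3,:3]).round(2),c["fov_y"],s["joint_pos"])
# coarse geometry from top cam
t=vision.camera("top")
f=lambda u,v:(220+u/4-.375,140+v/4-.375)
P=onz(t,[f(43,205),f(175,222)],.077);print(P,np.degrees(np.arctan2(*(P[1]-P[0])[:2])))
P=onz(t,[f(377,335),f(680,312),f(352,75)],.08);print(P)
E
```

```text
clock: 0.98
eef_pos: [0.1745, 0.4682, 0.2309]
tool_rot: [0.72, 0.694, -0.0, 0.0]
ft_force: [-0.5, 0.0, -0.1]
grip_width: 0.0854
grasp_force: 0.0
clock: 1.15
eef_pos: [0.1746, 0.4683, 0.231]
tool_rot: [0.744, 0.668, -0.0, 0.0]
ft_force: [-0.9, 0.1, -0.5]
grip_width: 0.0851
grasp_force: 0.0
tcp [0.1746 0.4683 0.231 ] yaw -6.11 tilt [-0.02 -0.04] F [-0.9  0.1 -0.5] w 0.0851 t 1.15
shift units [-0.5046  1.2456 -0.0633] mm [-151.4  373.7  -19. ] turnz units 0.0003
cam in tool [ 0.08006771 -0.00041111 -0.1425685 ] [[-0.    0.95  0.31]
 [ 1.    0.   -0.  ]
 [-0.    0.31 -0.95]] 59.87997273412555 [1.21398714e+00 2.40871045e-01 4.57155548e-03 1.33518625e+00
 3.99593094e-06 2.88860082e+00]
[[0.54294824 0.33815437 0.077     ]
 [0.52711307 0.22587381 0.077     ]] -171.97239809918972
[[ 0.42982827  0.05603905  0.08      ]
 [ 0.44613781 -0.19741294  0.08      ]
 [ 0.65049945  0.07531492  0.08      ]]
```

```bash
python3 -m inch '[[[0,0,0],[-0.05,0.124,-0.006],-1],[[0,0,0],[-0.05,0.124,-0.006],-1],[[0,0,0],[-0.05,0.124,-0.006],-1],[[0,0,0],[-0.05,0.124,-0.006],-1],[[0,0,0],[-0.05,0.124,-0.006],-1],[[0,0,0],[-0.05,0.124,-0.006],-1],[[0,0,0],[-0.05,0.124,-0.006],-1],[[0,0,0],[-0.05,0.124,-0.006],-1],[[0,0,0],[-0.05,0.124,-0.006],-1],[[0,0,0],[-0.05,0.124,-0.006],-1]]'
python3 -m inch '[[[0,0,0.005],[0,0,0],-1],[[0,0,0],[0,0,0],-1],[[0,0,0],[0,0,0],-1],[[0,0,0],[0,0,0],-1]]'
python3 - <<'E'
from h import *
go([.535,.281,.19],-8)
c=vision.camera("wrist"); np.save("w1.npy",c,allow_pickle=True)
cv2.imwrite("pics/w1.png",c["img"][:,:,::-1])
E
```

```text
clock: 2.08
eef_pos: [0.5303, 0.2788, 0.2493]
tool_rot: [0.743, 0.669, -0.0, -0.0]
ft_force: [1.3, 0.9, -0.8]
grip_width: 0.0852
grasp_force: 0.0
clock: 2.42
eef_pos: [0.5279, 0.2806, 0.2491]
tool_rot: [0.753, 0.658, -0.0, -0.0]
ft_force: [0.1, 0.3, 0.1]
grip_width: 0.0852
grasp_force: 0.0
tcp [0.5279 0.2806 0.2491] yaw -7.71 tilt [-0.05 -0.01] F [0.1 0.3 0.1] w 0.0852 t 2.42
shift units [0.0045 0.0234 0.1971] mm [ 1.4  7.  59.1] turnz units 0.0008
```

View pics/w1.png

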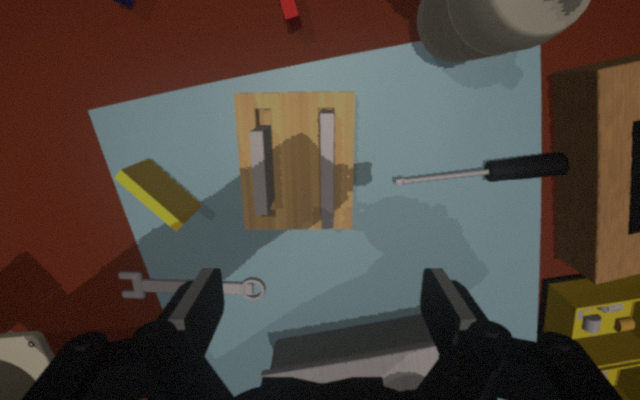

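The wrist view shows the short plate at (262,170) and the long plate at (327,110–230) in the right-hand slot. The wrench, screwdriver and yellow and red decoys are clear of both. I'll take a second wrist position for triangulation.

```bash
python3 -m inch '[[[0,0,0.001],[0.075,0.012,0.066],-1],[[0,0,0],[0.075,0.012,0.066],-1],[[0,0,0],[0,0,0],-1],[[0,0,0],[0,0,0],-1],[[0,0,0],[0,0,0],-1]]' | head -2
python3 - <<'E'
from h import *
c2=vision.camera("wrist"); np.save("w2.npy",c2,allow_pickle=True); c1=np.load("w1.npy",allow_pickle=True).item()
go([.535,.281,.19],-8)
p=onz(c1,[[327,110],[327,230]],.077);print(p, proj(c2,p))
q=proj(c2,p).mean(0)
def crop(c,ctr,w,h,k):
    u,v=int(ctr[0]-w/2),int(ctr[1]-h/2); u,v=max(u,0),max(v,0)
    i=cv2.resize(c["img"][v:v+h,u:u+w,::-1],None,fx=k,fy=k,interpolation=cv2.INTER_CUBIC)
    print("crop origin",u,v); return cv2.convertScaleAbs(i,alpha=1.6)
a=crop(c1,(310,165),130,190,3);b=crop(c2,q,130,190,3)
cv2.imwrite("pics/pl.png",np.hstack([a,b]))
E
```

```text
clock: 2.88
eef_pos: [0.5413, 0.3243, 0.2102]
tcp [0.5418 0.324  0.2109] yaw -8.12 tilt [0.07 0.02] F [-0.8  0.   0.2] w 0.0854 t 2.93
shift units [-0.1452 -0.0021  0.0697] mm [-43.6  -0.6  20.9] turnz units -0.0003
[[0.54053505 0.34230038 0.077     ]
 [0.52571096 0.2292147  0.077     ]] [[318.09474755 169.79761809]
 [319.88504472 291.77886089]]
crop origin 245 70
crop origin 253 135
```

View pics/pl.png

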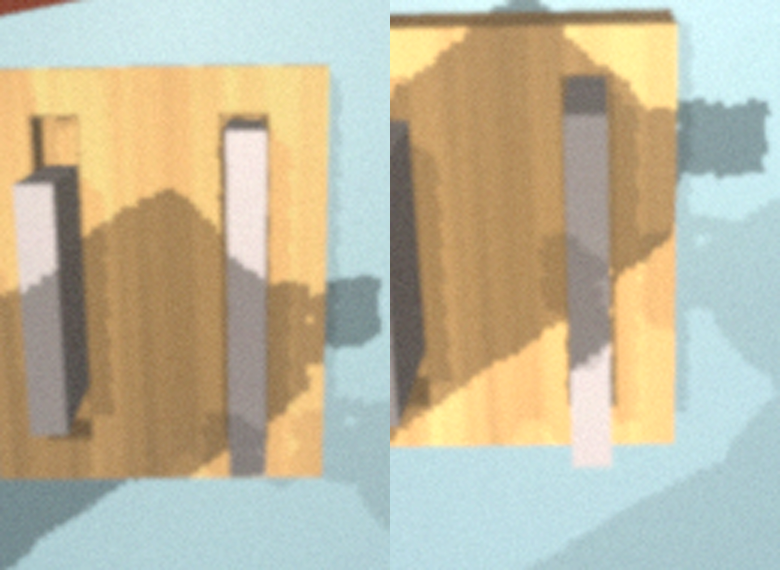

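The crops show the long plate's top-face corners. View 1: (225..268,128) and (230..266,475). View 2: (174..218,114) and (183..222,466).

Run:
```python
from h import *
c2=np.load("w2.npy",allow_pickle=True).item(); c1=np.load("w1.npy",allow_pickle=True).item()
A=[(225,128),(268,128),(230,475),(266,475)];B=[(174,114),(218,114),(183,466),(222,466)]
f=lambda p,o:(o[0]+p[0]/3-.33,o[1]+p[1]/3-.33)
P=[tri([(c1,f(a,(245,70))),(c2,f(b,(253,135)))]) for a,b in zip(A,B)]
print(np.round(P,4));P=np.array(P);m=P.mean(0);print(m)
for c,o,S in((c1,(245,70),A),(c2,(253,135),B)):
    Q=onz(c,[f(s,o) for s in S],.077);d=Q[0]+Q[1]-Q[2]-Q[3];print(Q.mean(0),"yaw",np.degrees(np.arctan2(-d[0],d[1])),"len",np.hypot(*d[:2])/2)
go([*m[:2],.12],-7.7)
```

```text
[[0.5341 0.3412 0.0785]
 [0.5462 0.3397 0.0796]
 [0.5205 0.2324 0.0779]
 [0.5322 0.2309 0.0782]]
[0.53324562 0.28607117 0.07856529]
[0.53322108 0.28579543 0.077     ] yaw -7.221486953293856 len 0.10993759662820585
[0.53317767 0.28549474 0.077     ] yaw -7.262977135114126 len 0.10979163297554732
tcp [0.5418 0.324  0.2109] yaw -8.12 tilt [0.07 0.02] F [-0.8  0.   0.2] w 0.0854 t 2.93
shift units [-0.1295 -0.0105  0.303 ] mm [-38.8  -3.2  90.9] turnz units -0.0012
```

```bash
python3 -m inch '[[[0,0,-0.0024],[0,0,0],0],[[0,0,0],[-0.065,-0.006,0.08],0],[[0,0,0],[-0.065,-0.006,0.08],0],[[0,0,0],[0,0,0.08],0],[[0,0,0],[0,0,0.06],0],[[0,0,0],[0,0,0],0],[[0,0,0],[0,0,0],0],[[0,0,0],[0,0,0],0]]' | head -2
python3 - <<'E'
from h import *
go([.5332,.2857,.043],-7.24)
E
```

```text
clock: 3.6
eef_pos: [0.5347, 0.2859, 0.1217]
tcp [0.5347 0.2859 0.1217] yaw -7.33 tilt [0.16 0.08] F [ 0.3  0.9 -0.6] w 0.043 t 3.6
shift units [-0.0018 -0.0056  0.2625] mm [-0.5 -1.7 78.7] turnz units -0.0003
```

```bash
python3 -m inch '[[[0,0,0],[-0.0015,-0.005,0.05],0],[[0,0,0],[0,0,0.07],0],[[0,0,0],[0,0,0.07],0],[[0,0,0],[0,0,0.05],0],[[0,0,0],[0,0,0.02],0],[[0,0,0],[0,0,0],0],[[0,0,0],[0,0,0],0],[[0,0,0],[0,0,0],0]]'
python3 - <<'E'
from h import *
go([.5332,.2857,.043],-7.24)
E
```

```text
clock: 4.27
eef_pos: [0.5335, 0.2861, 0.0437]
tool_rot: [0.751, 0.66, 0.002, 0.0]
ft_force: [-0.0, -0.2, 0.2]
grip_width: 0.0427
grasp_force: 0.0
tcp [0.5335 0.2861 0.0437] yaw -7.33 tilt [0.18 0.09] F [-0.  -0.2  0.2] w 0.0427 t 4.27
shift units [-0.0013 -0.0008  0.0023] mm [-0.4 -0.2  0.7] turnz units -0.0003
```

Close, then lift.

```bash
python3 -m inch '[[[0,0,0],[0,0,0],1],[[0,0,0],[0,0,0],1],[[0,0,0],[0,0,0],1],[[0,0,0],[0,0,0],1],[[0,0,0],[0,0,0],1],[[0,0,0],[0,0,0],1],[[0,0,0],[0,0,0],1],[[0,0,0],[0,0,0],1]]' 
python3 -m inch '[[[0,0,0],[0,0,-0.02],1],[[0,0,0],[0,0,-0.04],1],[[0,0,0],[0,0,-0.06],1],[[0,0,0],[0,0,-0.08],1],[[0,0,0],[0,0,-0.1],1],[[0,0,0],[0,0,-0.1],1],[[0,0,0],[0,0,-0.1],1],[[0,0,0],[0,0,0],1],[[0,0,0],[0,0,0],1],[[0,0,0],[0,0,0],1]]'
python3 - <<'E'
from h import *
go([.46,-.05,.22],4.3)
E
```

```text
clock: 4.93
eef_pos: [0.5331, 0.2856, 0.0429]
tool_rot: [0.751, 0.66, 0.001, 0.0]
ft_force: [0.4, -0.8, 5.6]
grip_width: 0.0112
grasp_force: 59.9
clock: 5.77
eef_pos: [0.5304, 0.2844, 0.1887]
tool_rot: [0.751, 0.66, -0.003, -0.001]
ft_force: [-0.9, 0.4, -8.0]
grip_width: 0.0114
grasp_force: 59.8
tcp [0.5304 0.2844 0.1887] yaw -7.34 tilt [-0.29 -0.15] F [-0.9  0.4 -8. ] w 0.0114 t 5.77
shift units [-1.1359 -0.0908 -0.1003] mm [-340.8  -27.3  -30.1] turnz units -0.0323
```

```bash
python3 -m inch '[[[0,0,-0.0108],[0,0,-0.05],1],[[0,0,-0.0108],[0,0,-0.05],1],[[0,0,-0.0107],[0,0,0],1]]' | head -1
python3 -m inch '[[[0,0,0],[-0.06,-0.025,0],1],[[0,0,0],[-0.12,-0.047,0],1],[[0,0,0],[-0.12,-0.047,0],1],[[0,0,0],[-0.12,-0.047,0],1],[[0,0,0],[-0.12,-0.047,0],1],[[0,0,0],[-0.12,-0.047,0],1],[[0,0,0],[-0.12,-0.047,0],1],[[0,0,0],[-0.12,-0.047,0],1],[[0,0,0],[-0.12,-0.047,0],1],[[0,0,0],[-0.12,-0.047,0],1]]' | head -1
python3 -m inch '[[[0,0,0],[-0.01,-0.005,0],1],[[0,0,0],[0,0,0],1],[[0,0,0],[0,0,0],1],[[0,0,0],[0,0,0],1]]'
python3 - <<'E'
from h import *
go([.42,-.07,.22],4.3)
c=vision.camera("wrist"); np.save("w3.npy",c,allow_pickle=True)
E
python3 -m inch '[[[0,0,0],[0.0,0.1,0],1],[[0,0,0],[0,0.12,0],1],[[0,0,0],[0,0.12,0],1],[[0,0,0],[0,0,0],1],[[0,0,0],[0,0,0],1],[[0,0,0],[0,0,0],1],[[0,0,0],[0,0,0],1]]'
python3 - <<'E'
from h import *
c=vision.camera("wrist"); np.save("w4.npy",c,allow_pickle=True)
c3=np.load("w3.npy",allow_pickle=True).item()
P=[[.479,-.071,.104]]
print(proj(c3,P),proj(c,P))
a=c3["img"];b=c["img"]
i=np.hstack([a[:,240:640],b[:,0:400]])[:,:,::-1]
cv2.imwrite("pics/g.png",cv2.convertScaleAbs(i,alpha=1.3))
E
```

```text
clock: 6.02
clock: 6.85
clock: 7.18
eef_pos: [0.4217, -0.068, 0.2203]
tool_rot: [0.68, 0.733, -0.001, -0.001]
ft_force: [0.2, 0.5, -6.8]
grip_width: 0.0113
grasp_force: 60.1
tcp [ 0.4217 -0.068   0.2203] yaw 4.34 tilt [-0.17  0.06] F [ 0.2  0.5 -6.8] w 0.0113 t 7.18
shift units [-0.0061 -0.0063  0.001 ] mm [-1.8 -1.9  0.3] turnz units 0.0001
clock: 7.82
eef_pos: [0.5232, -0.0604, 0.2212]
tool_rot: [0.68, 0.734, -0.001, -0.001]
ft_force: [-0.2, -0.2, -6.6]
grip_width: 0.0112
grasp_force: 61.9
[[394.68048113 206.01582466]] [[265.70405166 205.4639047 ]]
```

View pics/g.png

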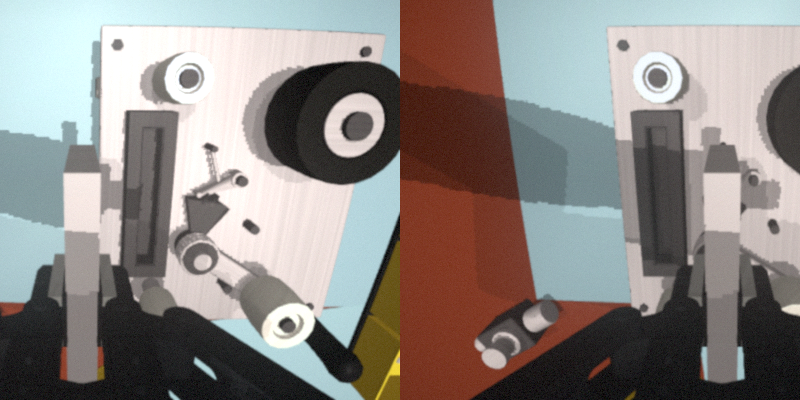

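Both views show the holder and slot: view 3 slot around columns 143–162, rows 128–264 (+240 columns); view 4 columns 245–270, rows 122–262. The idlers, hinge, tracking wheel and black handle are visible too. I'll enlarge for the corners.

Run:
```python
from h import *
c3=np.load("w3.npy",allow_pickle=True).item();c4=np.load("w4.npy",allow_pickle=True).item()
o=[]
for c,(u,v) in((c3,(345,100)),(c4,(220,98))):
    i=cv2.resize(c["img"][v:v+190,u:u+90,::-1],None,fx=3,fy=3,interpolation=cv2.INTER_CUBIC)
    o.append(cv2.convertScaleAbs(i,alpha=2.2))
cv2.imwrite("pics/s.png",np.hstack(o))
```

```text
(no output)
```

View pics/s.png

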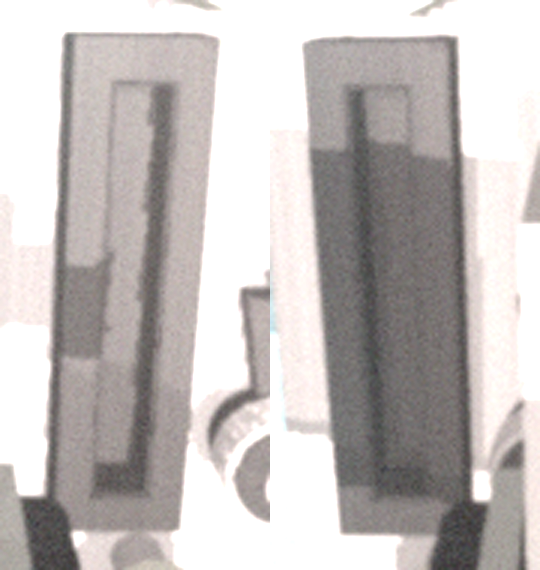

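Slot-mouth corners (crop px): view 3 (113,82), (174,83), (92,497), (148,495); view 4 (77,85), (140,84), (108,500), (166,497).

Run:
```python
from h import *
c3=np.load("w3.npy",allow_pickle=True).item();c4=np.load("w4.npy",allow_pickle=True).item()
f=lambda p,o:(o[0]+p[0]/3-.33,o[1]+p[1]/3-.33)
A=[(113,82),(174,83),(92,497),(148,495)];B=[(77,85),(140,84),(108,500),(166,497)]
P=np.array([tri([(c3,f(a,(345,100))),(c4,f(b,(220,98)))]) for a,b in zip(A,B)]);print(P.round(4),P.mean(0))
H=np.array([tri([(c3,f(a,(345,100))),(c4,f(b,(220,98)))]) for a,b in zip([(70,34),(218,38)],[(35,42),(186,38)])]);print("holder",H.round(4))
for c,o,S in((c3,(345,100),A),(c4,(220,98),B)):
  for S in (S,):
    Q=onz(c,[f(s,o) for s in S],.104);d=Q[0]+Q[1]-Q[2]-Q[3];print(Q.mean(0),"yaw",np.degrees(np.arctan2(-d[0],d[1])),"len",np.hypot(*d[:2])/2, np.linalg.norm(Q[0]-Q[1]),np.linalg.norm(Q[2]-Q[3]))
# check plate in hand: top end edge in w3
print("held end",onz(c3,[(304,172),(338,172)],.2203+.034))
m=P.mean(0);go([m[0],m[1],.155],4.3)
```

```text
[[ 0.4618 -0.0108  0.1018]
 [ 0.4772 -0.0097  0.1004]
 [ 0.4711 -0.1262  0.1   ]
 [ 0.4874 -0.1251  0.0981]] [ 0.47438401 -0.06795408  0.1000885 ]
holder [[ 0.4504 -0.0008  0.0982]
 [ 0.4877  0.0019  0.0961]]
[ 0.47349936 -0.06683987  0.104     ] yaw 4.616848317356059 len 0.11333426566269181 0.01504638446680931 0.015656712903360265
[ 0.47495879 -0.06614675  0.104     ] yaw 5.006884853287621 len 0.11364391591209125 0.015569636931715805 0.016357417895364237
held end [[ 0.41148681 -0.01378027  0.2543    ]
 [ 0.42234638 -0.01295586  0.2543    ]]
tcp [ 0.5232 -0.0606  0.2216] yaw 4.35 tilt [-0.06  0.01] F [-0.5  0.  -6.2] w 0.0112 t 7.87
shift units [-0.012  -0.1638  0.2222] mm [ -3.6 -49.2  66.7] turnz units 0.0001
```

```bash
python3 -m inch '[[[0,0,-0.001],[-0.007,-0.08,0],1],[[0,0,0],[0,-0.084,0],1],[[0,0,0],[0,0,0.06],1],[[0,0,0],[0,0,0.08],1],[[0,0,0],[0,0,0.06],1],[[0,0,0],[0,0,0.035],1],[[0,0,0],[0,0,0],1],[[0,0,0],[0,0,0],1],[[0,0,0],[0,0,0],1],[[0,0,0],[0,0,0],1]]'
python3 - <<'E'
from h import *
go([.4743,-.0667,.115],4.7)
c=vision.camera("wrist"); np.save("w5.npy",c,allow_pickle=True)
i=c["img"][80:360,200:440,::-1]
cv2.imwrite("pics/f.png",cv2.convertScaleAbs(cv2.resize(i,None,fx=2,fy=2,interpolation=cv2.INTER_CUBIC),alpha=1.8))
E
```

```text
clock: 8.7
eef_pos: [0.4761, -0.0674, 0.1528]
tool_rot: [0.678, 0.735, 0.001, 0.001]
ft_force: [0.1, 0.9, -6.6]
grip_width: 0.0114
grasp_force: 62.1
tcp [ 0.4761 -0.0674  0.1528] yaw 4.65 tilt [ 0.18 -0.02] F [ 0.1  0.9 -6.6] w 0.0114 t 8.7
shift units [ 0.0028 -0.0063  0.1259] mm [ 0.8 -1.9 37.8] turnz units -0.0001
```

View pics/f.png

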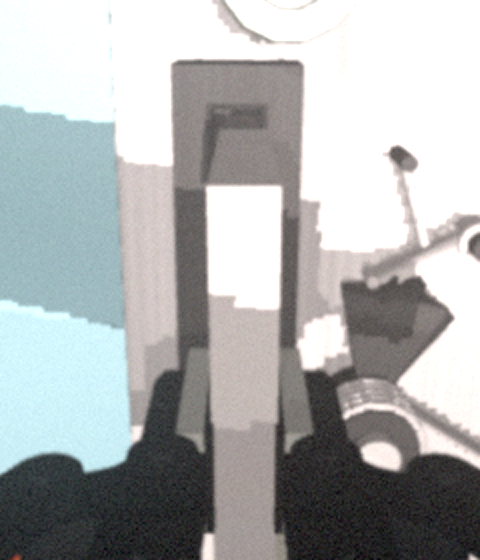

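The slot's far end is visible at crop (210–267,104), with the plate's top end edge at (207–281,185). I'll compute the residual offset.

Run:
```python
from h import *
c=np.load("w5.npy",allow_pickle=True).item()
tcp=np.array([.4761,-.0674,.1528]);a=np.radians(4.7);X=np.array([-np.sin(a),np.cos(a)]);Y=np.array([np.cos(a),np.sin(a)])
f=lambda u,v:(200+u/2-.25,80+v/2-.25)
for z in(.104,.1005):
    s=onz(c,[f(210,104),f(267,104)],z).mean(0)
    print(z,"slot end",s[:2], "centre",s[:2]-X*.056)
p=onz(c,[f(207,185),f(281,185)],tcp[2]+.034).mean(0);print("plate centre",p[:2]-X*.055, "tcp",tcp)
d=s[:2]-X*.056-(p[:2]-X*.055);print("move tool x,y mm",1e3*d@X,1e3*d@Y)
```

```text
0.104 slot end [ 0.46972189 -0.00961655] centre [ 0.47431045 -0.06542824]
0.1005 slot end [ 0.46974285 -0.01002245] centre [ 0.47433141 -0.06583415]
plate centre [ 0.47561507 -0.06754466] tcp [ 0.4761 -0.0674  0.1528]
move tool x,y mm 1.8099427448405876 -1.1391900300968645
```

```bash
python3 -m inch '[[[0,0,0],[0.005,-0.0052,0.01],1],[[0,0,0],[0,0,0.02],1],[[0,0,0],[0,0,0.02],1],[[0,0,0],[0,0,0.01],1],[[0,0,0],[0,0,0.01],1],[[0,0,0],[0,0,0],1],[[0,0,0],[0,0,0],1]]'
python3 -c "
from h import *
go([.4743,-.066,.115],4.7)"
```

```text
clock: 9.33
eef_pos: [0.4734, -0.0659, 0.1299]
tool_rot: [0.678, 0.735, -0.0, -0.0]
ft_force: [1.3, 0.3, -6.8]
grip_width: 0.0107
grasp_force: 62.2
tcp [ 0.4734 -0.0659  0.1299] yaw 4.65 tilt [-0.04  0.  ] F [ 1.3  0.3 -6.8] w 0.0107 t 9.33
shift units [-0.0007  0.0031  0.0496] mm [-0.2  0.9 14.9] turnz units -0.0001
```

```bash
python3 -m inch '[[[0,0,0],[0,0.002,0.008],1],[[0,0,0],[0,0,0.008],1],[[0,0,0],[0,0,0.008],1],[[0,0,0],[0,0,0],1],[[0,0,0],[0,0,0],1]]'
python3 -m inch '[[[0,0,0],[0,0,0.008],1],[[0,0,0],[0,0,0.008],1],[[0,0,0],[0,0,0],1],[[0,0,0],[0,0,0],1]]'
python3 -c "
from h import *
go([.4743,-.066,.115],4.7)"
```

```text
clock: 9.75
eef_pos: [0.4739, -0.0658, 0.1228]
tool_rot: [0.678, 0.735, -0.0, -0.0]
ft_force: [-0.1, 0.7, -7.0]
grip_width: 0.0114
grasp_force: 62.2
clock: 10.08
eef_pos: [0.4739, -0.0658, 0.118]
tool_rot: [0.678, 0.735, -0.0, -0.0]
ft_force: [-1.0, 0.4, -6.6]
grip_width: 0.0109
grasp_force: 62.2
tcp [ 0.4739 -0.0658  0.118 ] yaw 4.65 tilt [-0.03  0.  ] F [-1.   0.4 -6.6] w 0.0109 t 10.08
shift units [-0.0008  0.0012  0.01  ] mm [-0.2  0.4  3. ] turnz units -0.0001
```

```bash
python3 -m inch '[[[0,0,0],[0,0,0.005],1],[[0,0,0],[0,0,0.005],1],[[0,0,0],[0,0,0],1],[[0,0,0],[0,0,0],1]]'
python3 -m inch '[[[0,0,0],[0,0,0.005],1],[[0,0,0],[0,0,0],1],[[0,0,0],[0,0,0],1]]'
python3 -c "
from h import *
go([.4743,-.066,.115],4.7)"
```

```text
clock: 10.42
eef_pos: [0.4741, -0.0658, 0.1151]
tool_rot: [0.678, 0.735, -0.0, -0.0]
ft_force: [0.3, -0.1, -6.9]
grip_width: 0.0115
grasp_force: 62.4
clock: 10.67
eef_pos: [0.4743, -0.0659, 0.1149]
tool_rot: [0.678, 0.735, 0.0, 0.0]
ft_force: [-3.5, -0.5, 4.1]
grip_width: 0.0111
grasp_force: 64.0
tcp [ 0.4743 -0.0659  0.1149] yaw 4.65 tilt [ 0.06 -0.01] F [-3.5 -0.5  4.1] w 0.0111 t 10.67
shift units [-0.0004  0.     -0.0004] mm [-0.1  0.  -0.1] turnz units -0.0001
```

The plate met the floor at TCP z 0.1149, matching the predicted home height. I'll press once, release and rise.

```bash
python3 -m inch '[[[0,0,0],[0,0,0.006],1],[[0,0,0],[0,0,0],1],[[0,0,0],[0,0,0],1]]'
python3 -m inch '[[[0,0,0],[0,0,-0.009],1],[[0,0,0],[0,0,0],0.2],[[0,0,0],[0,0,0],0.2],[[0,0,0],[0,0,0],0.2],[[0,0,0],[0,0,0],0.2],[[0,0,0],[0,0,0],0.2],[[0,0,0],[0,0,-0.03],0.2],[[0,0,0],[0,0,-0.08],0.2],[[0,0,0],[0,0,-0.12],0.2],[[0,0,0],[0,0,-0.12],0.2]]'
python3 -m inch '[[[0,0,0],[-0.1,0,-0.05],0.2],[[0,0,0],[-0.13,0,0],0.2],[[0,0,0],[0,0,0],0.2],[[0,0,0],[0,0,0],0.2],[[0,0,0],[0,0,0],0.2],[[0,0,0],[0,0,0],0.2]]'
python3 - <<'E'
from h import *
go([.474,-.13,.23],4.65)
c=vision.camera("wrist"); np.save("w6.npy",c,allow_pickle=True)
t=vision.camera("top"); np.save("t6.npy",t,allow_pickle=True)
print(proj(t,[[.63,-.167,.17]]),proj(c,[[.63,-.167,.17]]))
j=cv2.resize(t["img"][140:220,290:410],None,fx=4,fy=4,interpolation=cv2.INTER_CUBIC)
o=np.zeros((400+320,640,3),np.uint8);o[:400]=np.clip(c["img"]*1.4,0,255);o[400:,:480]=j
cv2.imwrite("pics/w6.png",cv2.resize(o[:,:,::-1],None,fx=.83,fy=.83))
E
```

```text
clock: 10.92
eef_pos: [0.4744, -0.0659, 0.1148]
tool_rot: [0.678, 0.735, 0.001, 0.001]
ft_force: [-8.1, 0.6, 17.3]
grip_width: 0.0113
grasp_force: 66.0
clock: 11.75
eef_pos: [0.4731, -0.0657, 0.2205]
tool_rot: [0.678, 0.735, -0.001, -0.001]
ft_force: [1.3, -1.0, 0.7]
grip_width: 0.0346
grasp_force: 0.0
clock: 12.25
eef_pos: [0.4792, -0.1338, 0.2343]
tool_rot: [0.678, 0.735, -0.0, -0.001]
ft_force: [-0.8, -0.2, -0.3]
grip_width: 0.0341
grasp_force: 0.0
tcp [ 0.4792 -0.1338  0.2343] yaw 4.69 tilt [-0.07  0.04] F [-0.8 -0.2 -0.3] w 0.0341 t 12.25
shift units [ 0.014  -0.0164  0.0143] mm [ 4.2 -4.9  4.3] turnz units 0.0001
[[382.97239638 158.13057978]] [[533.96432011 281.45233622]]
```

View pics/w6.png

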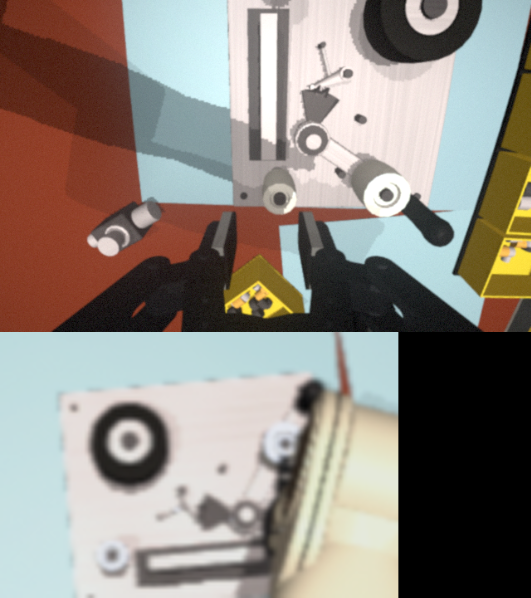

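The plate sits in the slot (wrist px ~ (268,80)/0.83). The handle top is at about (438,233)/0.83 = (528,281) in the wrist view, consistent with the top view. Next I'll triangulate the handle and check the plate's top height.

Run:
```python
from h import *
c3=np.load("w3.npy",allow_pickle=True).item();c6=np.load("w6.npy",allow_pickle=True).item();t=np.load("t6.npy",allow_pickle=True).item()
def end(c,roi,dirn):
    u0,v0,u1,v1=roi
    m=(c["img"][v0:v1,u0:u1].max(2)<45).astype(np.uint8)
    n,l,s,_=cv2.connectedComponentsWithStats(m);k=1+np.argmax(s[1:,4])
    k_=np.argwhere(l==k)[:,::-1]+[u0,v0]; (cx,cy),r=cv2.minEnclosingCircle(k_.astype(np.float32))
    d=np.array(dirn)/np.linalg.norm(dirn); s_=k_@d; e=k_[s_>s_.max()-14]; return s[k,4],k_.min(0),k_.max(0),e.mean(0)
for c,roi in((c6,(480,230,560,300)),):
    r=end(c,roi,(1,1.2));print(r);e=r[3];print(onz(c,[e],.17))
    T=tri([(c,e),(t,(382.9,158.1))]);print("tri w/ top",T)
a=np.radians(4.7);Rg=np.array([[np.cos(a),-np.sin(a)],[np.sin(a),np.cos(a)]])
G=np.array([.4743,-.066])+Rg@[.062,0];print("G",G)
for q in(0,.18):
    h=Rg@(np.array([-.02,-.045])+.13*np.array([np.cos(q-.58),np.sin(q-.58)]))+G
    print(q,h,proj(c6,[[*h,.17]]),proj(t,[[*h,.17]]))
w=proj(c6,[[*(G+Rg@[-.02,-.045]),.1]]);print("hinge px",w)
# plate top: corners seen in w6 view (approx px) 
p=np.array([[262,12],[278,12],[262,153],[277,153]])/.83
for z in(.149,.155):
    Q=onz(c6,p,z);print(z,np.linalg.norm(Q[0]+Q[1]-Q[2]-Q[3])/2,Q.mean(0))
```

```text
(np.int32(1673), array([485, 236]), array([545, 295]), array([534.17987805, 286.05487805]))
[[ 0.63124522 -0.1706171   0.17      ]]
tri w/ top [ 0.62845701 -0.16707298  0.17456269]
G [ 0.53609152 -0.06091981]
0 [ 0.63405805 -0.16950081] [[538.36315216 284.87877376]] [[383.7274946  156.86022076]]
0.18 [ 0.64332939 -0.14805027] [[559.69858037 258.24198401]] [[376.88356506 154.05428935]]
hinge px [[374.87492987 163.48167458]]
0.149 0.10484082085721384 [ 0.47503436 -0.0628002   0.149     ]
0.155 0.10208155655119315 [ 0.47495991 -0.06256803  0.155     ]
```

```bash
python3 -m inch '[[[0,0,-0.0197],[0,0,0],-0.5],[[0,0,-0.0197],[0,0,0],-0.5],[[0,0,-0.0197],[0,0,0],-0.5],[[0,0,-0.0197],[0,0,0],-0.5],[[0,0,-0.0197],[0,0,0],-0.5],[[0,0,-0.0197],[0,0,0],-0.5],[[0,0,-0.0197],[0,0,0],-0.5],[[0,0,-0.0197],[0,0,0],-0.5],[[0,0,0],[0,0,0],-0.5]]' | head -1
python3 -m inch '[[[0,0,0],[-0.05,0.014,0],-0.5],[[0,0,0],[-0.1,0.028,0],-0.5],[[0,0,0],[-0.1,0.028,0],-0.5],[[0,0,0],[-0.1,0.028,0],-0.5],[[0,0,0],[-0.1,0.028,0.03],-0.5],[[0,0,0],[-0.055,0.014,0.03],-0.5],[[0,0,0],[0,0,0],-0.5],[[0,0,0],[0,0,0],-0.5],[[0,0,0],[0,0,0],-0.5]]'
python3 - <<'E'
from h import *
go([.6325,-.169,.118],61.5)
c=vision.camera("wrist"); np.save("w7.npy",c,allow_pickle=True)
print(proj(c,[[.6325,-.169,.17]]))
cv2.imwrite("pics/w7.png",cv2.convertScaleAbs(c["img"][:,:,::-1],alpha=1.5))
E
```

```text
clock: 13.1
clock: 13.85
eef_pos: [0.6321, -0.1696, 0.2164]
tool_rot: [0.248, 0.969, 0.0, -0.001]
ft_force: [0.1, 0.5, 0.2]
grip_width: 0.0639
grasp_force: 0.0
tcp [ 0.6321 -0.1696  0.2164] yaw 61.33 tilt [-0.08  0.02] F [0.1 0.5 0.2] w 0.0639 t 13.85
shift units [-0.0007  0.0026  0.3281] mm [-0.2  0.8 98.4] turnz units -0.0005
[[323.50796584 232.69810452]]
```

View pics/w7.png

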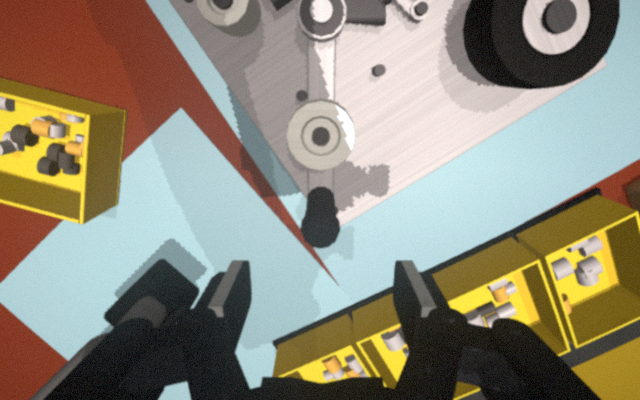

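The handle top at (321,231) is centred between the fingers (242 and 402), and the drill at lower left is clear. I'll descend and grip.

```bash
python3 -m inch '[[[0,0,0],[0,0.002,0.04],-0.5],[[0,0,0],[0,0,0.08],-0.5],[[0,0,0],[0,0,0.08],-0.5],[[0,0,0],[0,0,0.07],-0.5],[[0,0,0],[0,0,0.04],-0.5],[[0,0,0],[0,0,0.015],-0.5],[[0,0,0],[0,0,0],-0.5],[[0,0,0],[0,0,0],-0.5]]' | head -4
python3 -m inch '[[[0,0,0],[0,0,0],1],[[0,0,0],[0,0,0],1],[[0,0,0],[0,0,0],1],[[0,0,0],[0,0,0],1],[[0,0,0],[0,0,0],1],[[0,0,0],[0,0,0],1],[[0,0,0],[0,0,0],1],[[0,0,0],[0,0,0],1]]'
python3 - <<'E'
from h import *
go([.6325,-.169,.118],61.5)
# chord steps in tool frame (arc, tool turning with arm): per 0.05 rad
s=telemetry.get_obs();print(s["joint_pos"].round(3))
print("per .05rad: shift units y",.13*np.sin(.05)/.3,"x",.13*(1-np.cos(.05))/.3,"turn",-.05/2/np.pi)
E
```

```text
clock: 14.57
eef_pos: [0.6333, -0.1698, 0.1208]
tool_rot: [0.247, 0.969, -0.0, 0.001]
ft_force: [0.4, 0.4, 0.6]
clock: 15.23
eef_pos: [0.6331, -0.1711, 0.1205]
tool_rot: [0.248, 0.969, -0.001, 0.001]
ft_force: [-2.4, -3.5, 5.5]
grip_width: 0.0206
grasp_force: 58.7
tcp [ 0.6331 -0.1711  0.1205] yaw 61.3 tilt [ 0.06 -0.13] F [-2.4 -3.5  5.5] w 0.0206 t 15.23
shift units [0.0053 0.0052 0.0083] mm [1.6 1.6 2.5] turnz units -0.0006
[-0.263  0.61   0.278  1.238 -0.002  0.238]
per .05rad: shift units y 0.021657640017293946 x 0.0005415538288479442 turn -0.007957747154594767
```

```bash
python3 -m inch '[[[0,0,-0.008],[0.0005,0.0217,0],1],[[0,0,-0.008],[0.0005,0.0217,0],1],[[0,0,-0.008],[0.0005,0.0217,0],1],[[0,0,0],[0,0,0],1],[[0,0,0],[0,0,0],1]]'
python3 - <<'E'
from h import *
def q():
    a=np.radians(4.7);Rg=np.array([[np.cos(a),-np.sin(a)],[np.sin(a),np.cos(a)]])
    h=Rg.T@(telemetry.get_obs()["eef_pos"][:2]-[.53609,-.06092])-[-.02,-.045];print("q",np.arctan2(h[1],h[0])+.58,"r",np.hypot(*h))
q();go([.6325,-.169,.118],61.5)
E
```

```text
clock: 15.65
eef_pos: [0.6412, -0.1534, 0.1205]
tool_rot: [0.174, 0.985, -0.001, 0.001]
ft_force: [-3.6, -4.2, 5.2]
grip_width: 0.0205
grasp_force: 58.7
q 0.13613226873140633 r 0.12980737287549723
tcp [ 0.6412 -0.1534  0.1205] yaw 69.96 tilt [ 0.05 -0.16] F [-3.6 -4.2  5.2] w 0.0205 t 15.65
shift units [ 0.0095 -0.059   0.0083] mm [  2.9 -17.7   2.5] turnz units 0.0235
```

```bash
python3 -m inch '[[[0,0,-0.008],[0.0005,0.0217,0],1],[[0,0,-0.008],[0.0005,0.0217,0],1],[[0,0,-0.008],[0.0005,0.0217,0],1],[[0,0,-0.008],[0.0005,0.0217,0],1],[[0,0,-0.008],[0.0005,0.0217,0],1],[[0,0,-0.008],[0.0005,0.0217,0],1],[[0,0,-0.008],[0.0005,0.0217,0],1],[[0,0,-0.008],[0.0005,0.0217,0],1],[[0,0,0],[0,0,0],1],[[0,0,0],[0,0,0],1]]'
cat >> h.py <<'E'
def q():
    a=np.radians(4.7);Rg=np.array([[np.cos(a),-np.sin(a)],[np.sin(a),np.cos(a)]])
    h=Rg.T@(telemetry.get_obs()["eef_pos"][:2]-[.53609,-.06092])-[-.02,-.045];print("q",np.arctan2(h[1],h[0])+.58,"r",np.hypot(*h))
E
python3 - <<'E'
from h import *
q();go([.6325,-.169,.118],61.5)
c=vision.camera("wrist"); 
t=vision.camera("scene")
o=np.hstack([c["img"],cv2.resize(t["img"][120:280,200:360],(400,400),interpolation=cv2.INTER_CUBIC)])[:,:,::-1]
cv2.imwrite("pics/e.png",cv2.resize(cv2.convertScaleAbs(o,alpha=1.3),None,fx=.76,fy=.76))
E
```

```text
clock: 16.48
eef_pos: [0.6492, -0.1032, 0.1205]
tool_rot: [-0.025, 1.0, -0.002, 0.001]
ft_force: [-2.5, -7.5, 5.2]
grip_width: 0.0205
grasp_force: 59.0
q 0.53028926053881 r 0.12937740198893866
tcp [ 0.6492 -0.1032  0.1205] yaw 92.91 tilt [ 0.09 -0.25] F [-2.5 -7.5  5.2] w 0.0205 t 16.48
shift units [ 0.0666 -0.2161  0.0092] mm [ 20.  -64.8   2.7] turnz units 0.0873
```

View pics/e.png

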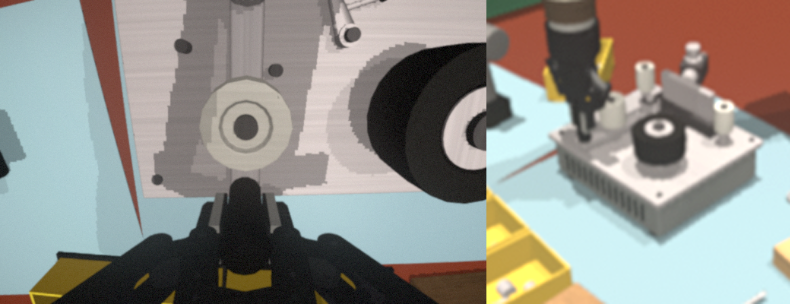

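The gripper holds the handle at wrist px (245,220), with the arm held back at q ≈ 0.53 (last click 0.39, stop 0.62). The scene view shows the plate upright in the holder, its top about level with the idler tops. I'm handing the job in.

```bash
python3 -c "
from workcell import workorder
print(workorder.job_done())
from h import *
q()"
```

```text
the job is handed in; nothing more can be done
None
the job is handed in; nothing more can be done
```

The job is handed in: the long plate was pressed against the slot floor and released, and the gripper is still holding the tensioner arm back at about 0.53 rad, past the last click at 0.39; the handover returned no verdict.

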